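Lay out the spare transformer, then overhang the power board for rework

TASK

We are about to change the transformer on the brown power board lying on the plywood riser: of the three loose transformers, first stand the one the same size as the board's upright on its pins in the shallow metal tray. Then slide the board, without lifting it, transformer end first out over the riser's edge on the robot's right until the white line printed across it lies along that edge. The heavy end would now tip it off, so finish while still holding the board pressed down flat on the riser, and leave everything else where it is.

Things in the scene. Friction and masses are not known exactly. Their poses are not given: they have to be found in the camera images.
- board_line (a point): brown power board, 85 mm wide (x), 150 long (y), 4 thick with its joints, 0.2 kg, lying loose on the riser. Point: middle of the 4 mm white line printed across its top face, 65 mm from the outer (-y) end, 85 from the other. z up. The transformer, 36 (x) x 28 (y) x 30 mm high, stands 39 mm from the line towards -y; the centre of mass lies about 15 mm from the line towards -y
- heat_sink (a point): aluminium heat sink fixed upright on the board, 58 mm from the line towards +y, on the midline, a good place to take hold: 50 mm (x) x 12 mm thick (y) x 30 mm high; axes of the board. Point: its centre, half-way up, 15 mm above the board's top face. 25 mm is free beside its broad faces at mid width, but for flat parts under 12 mm high
- riser_edge (a point): middle of the riser's open top edge on the robot's right. The riser is a fixed low plywood bench shelf, 200 mm along this edge (x) by 240 mm (y), its top 70 mm above the bench; the top lies on the +y side of the edge, beyond it (-y) is open space. z up
- tray_in (a point): the fixed shallow aluminium parts tray, 130 mm along its x by 110 mm along its y, walls 3 mm thick and 18 mm high; the point is the centre of its inner floor, 3 to 5 mm above the bench
- spare_mid_mid (a point): loose transformer of the same size as the one on the board, 36 mm (x) by 28 mm (y) by 34 mm high with its 4 mm pins, dark core with taped winding, standing on its pins on the bench, 0.1 kg; the point is its centre, half-way up (17 mm above what it stands on); z up
- spare_small_mid (a point): loose transformer of a smaller size, 22 x 18 x 23 mm high, standing; the point is its centre. Leave it alone
- spare_wide_mid (a point): loose transformer of a wider, lower size, 60 x 50 x 26 mm high, standing; the point is its centre. Leave it alone
- flux_jar: small round aluminium flux jar with a black lid, 34 mm across and 32 mm high, standing on the riser's top near its inner far corner; origin at its underside. Leave it alone
- solder_reel: reel of solder standing on end on the bench, 54 mm across and 42 mm high; origin at its underside. Leave it alone
- remote: black remote control lying on the bench, 45 x 160 x 18 mm; origin at the centre of its underside. Leave it alone
- pump_a: blue and metal desoldering pump lying on the bench, 240 x 22 x 22 mm, long along its x; origin under its middle. Leave it alone
- pump_b: a second desoldering pump like it, nearer the robot. Leave it alone
- screwdriver: screwdriver lying on the bench, 170 mm long along its x, 26 mm thick; origin under its middle. Leave it alone
- lnb: bone-white satellite dish feed lying on the bench, 95 x 130 x 58 mm; origin under its middle. Leave it alone
- multimeter: orange multimeter lying on the bench, 75 x 145 x 46 mm; origin at the centre of its underside. Leave it alone
Things that resemble listed ones, but are neither listed nor needed, are in the scene too. Leave any green or pink look-alike of the part that bears spare_mid_mid alone.

How it is judged (in metres and radians):
On the way, in this order (a step that is already met when the one before it is completed fails the run):
1. the matching transformer stands upright in the tray, let go (x of spare_mid_mid in the frame of tray_in between -0.058 and 0.058 m and y of spare_mid_mid in the frame of tray_in between -0.048 and 0.048 m and z of spare_mid_mid in the frame of tray_in below 0.021 m and angle between spare_mid_mid's own z axis and vertical below 0.15 rad and contact force between spare_mid and the fingers below 0.05 N), for 0.2 s.
2. the board is slid out until its white line lies over the riser's edge (y of board_line in the frame of riser_edge between -0.006 and 0.006 m), for 0.2 s.
At the end, for the whole second after the job is handed in: White line over the riser's edge within 5 mm, along it within 5 degrees, within 57 mm of the edge's middle; board at rest, flat (3.4 degrees), resting on the riser, held by the fingers with over 1 N; matching transformer upright in the tray, let go (y of board_line in the frame of riser_edge between -0.005 and 0.005 m and x of board_line in the frame of riser_edge between -0.057 and 0.057 m and z of board_line in the frame of riser_edge between 0.001 and 0.008 m and angle between the y axis of board_line and the y axis of riser_edge, either way round below 0.09 rad and angle between board_line's own z axis and vertical below 0.06 rad and linear speed of each of board, spare_mid below 0.02 m/s and contact force between board and the fingers above 1 N and contact force between board and riser above 0.1 N and x of spare_mid_mid in the frame of tray_in between -0.058 and 0.058 m and y of spare_mid_mid in the frame of tray_in between -0.048 and 0.048 m and z of spare_mid_mid in the frame of tray_in below 0.021 m and angle between spare_mid_mid's own z axis and vertical below 0.15 rad); the arm keeps its last pose, push and grip.
It fails at once if the board is lifted more than 15 mm off the riser, or tips or falls off it (z of board_line in the frame of riser_edge above 0.02 m or z of board_line in the frame of riser_edge below -0.01 m or angle between board_line's own z axis and vertical above 0.2 rad).
It fails at once if another transformer is moved by more than 30 mm (distance of any of spare_small_mid, spare_wide_mid from where it was at the start of the episode above 0.03 m).
It fails at once if one of the other things on the bench or riser is moved by more than 30 mm (distance of any of flux_jar, solder_reel, remote, pump_a, pump_b, screwdriver, lnb, multimeter from where it was at the start of the episode above 0.03 m).
It also fails if it takes over 51 s, if anything falls off the work surface, if the arm or the gripper's body presses on something with over 40 N, if the wrist force passes 120 N, or if a joint passes its speed limit or range.

ROBOT

A 6-joint arm with a two-finger parallel gripper is mounted at the origin on the work surface. World frame = base frame: x ahead of the robot, y to its left, z up, the work surface at z = 0. Lengths are in m, angles in degrees, forces in N, time in s.
With the tool pointing down it reaches from about 0.4 to 0.825 m from the base axis. Payload 7 kg.
Tool frame: the origin (TCP) lies midway between the tips of the shut fingers; the grasp point (between the pads) lies 19 mm behind it (ctrl.hold_point_z is the distance from the TCP to the grasp point, in m); z points along the fingers, y is the line along which they close (so a half turn about z gives the same grasp; the last joint's range is limited). The gripper opens to 88 mm and grips with 3 to 60 N. Pads are 19 mm wide; open, the fingers measure 130 mm over their backs; the gripper's body (78 mm by 193 mm) begins 47 mm behind the grasp point.
Start: joints at [79.647, 20.546, 0.682, 0, -70.136, -16.507], TCP at [0.305, 0.602, 0.227] pointing down, gripper open.
Joint ranges: [-176.03, 176.03], [-82.01, 121.73], [-58.28, 71.71], [-173.87, 95.51], [-174.79, -0.11], [-173.66, 173.66]. Speed limits (degrees/s): [136.94, 136.94, 172.46, 180, 180, 180].

INTERFACE

Orientations are given as [roll, pitch, yaw] about the fixed x, y, z axes, in that order (R = Rz(yaw) Ry(pitch) Rx(roll)).
In Python, from plant import ctrl gives the robot as it stands.
- The arm moves only by the tool apply_moves, never from a script. Its argument "deltas" is a list of rows, each an object with "fingers": the finger opening in mm, from 0 to 87.6; "delta_pos": the shift along the tool's x, y, z in mm, a list of three; "angular": the turn, a rotation vector about the tool's x, y, z in degrees, a list of three. A call has 1 to 10 rows; each row is the pose to reach, as a shift and turn from the pose commanded when the call began, along the tool's axes at that moment; what a row does not reach only later rows make up. A row lasts 1/10 s, in which the tool goes at most 50 mm and 8.59 degrees, less where a joint would pass 70% of its speed; a pose out of reach is approached as far as the arm can. A call with a gripper value outside its range is refused whole. The fingers move at their own pace and stop on an object; the grip force is fixed at half the most. Time passes only in rows, so rows that repeat a pose let the fingers close. It gives the time, the measured TCP pose, the force, the opening and the grip force at its end, in the units of the state.
- ctrl.get_obs(): the state, without advancing time (a new reading comes with each control period).
- ctrl.snapshot(name): name is "scene" or "top"; returns the picture (384x512x3 uint8, red, green, blue); there is no depth.
- ctrl.camera_params(name): a dict with "fx", "fy", "cx", "cy" (pixels), "cam_to_world" (4x4, takes a point from camera to world coordinates). Camera axes: x right, y up, looking along -z (the intrinsics and any distortion apply to the point x, -y, -z); pixel columns grow to the right and rows downward; lengths in m; the calibration is good to about 2 mm. A picture is of the moment at which its call begins. camera_params takes no time and is no camera call.
- ctrl.close_job(): hands the job in; it is judged then, once.
The state is a dict: "clock": time; "joint_pos": joint angles; "qvel": joint speeds; "tau": joint torques, N m; "tool_pos": TCP position; "orientation": TCP orientation; "force": force on the tool from outside, world axes, zero at the start; "moment": the same for the moment, N m; "opening": finger opening in m; "gripper_force": force on a finger pad.
Only numpy, scipy, OpenCV 4.12 (cv2) and the standard library are available. Lean on these libraries where they do the work, as an engineer would, in place of code of your own. Each camera call takes 0.05 s, during which the arm holds its last target. There are 200 camera calls.

## Working session

There is one attempt and no reset: what is moved stays moved. The work goes in short steps, Python scripts to look and compute and a tool call to move; the robot and the scene stay as the last step left them, time stands still between calls to the robot, and variables do not carry over. Pictures are saved under pics/ and viewed, at most 10 in all, crops included, and the job is handed in when it is done.

Besides the shell and the picture viewer there is one more tool, called after ">>>" as name([rows], argument=value, ...), one row to a line, values as JSON. apply_moves: Moves the arm, as the interface text tells. Its arguments: {"type":"object","properties":{"deltas":{"type":"array"}},"required":["deltas"]}

```bash
mkdir -p pics; ls
python3 - <<'E'
from plant import ctrl
import cv2,numpy as np
np.set_printoptions(precision=4,suppress=True)
for n in("scene","top"):
    cv2.imwrite(f"pics/{n}0.png",ctrl.snapshot(n)[...,::-1]); print(n,ctrl.camera_params(n))
o=ctrl.get_obs();print(o,ctrl.hold_point_z)
E
```

```text
pics
scene {'fx': 430.8207300602773, 'fy': 430.8207300602773, 'cx': 258.5477917222446, 'cy': 193.54043358116235, 'cam_to_world': array([[ 0.6083, -0.4892,  0.625 ,  1.245 ],
       [ 0.7936,  0.3624, -0.4888, -0.5543],
       [ 0.0126,  0.7933,  0.6087,  0.7707],
       [ 0.    ,  0.    ,  0.    ,  1.    ]])}
top {'fx': 486.023640730288, 'fy': 486.023640730288, 'cx': 257.014809717535, 'cy': 193.54758343289222, 'cam_to_world': array([[-0.0031,  0.9875, -0.1575,  0.3043],
       [-1.    , -0.003 ,  0.0008, -0.0111],
       [ 0.0004,  0.1575,  0.9875,  1.554 ],
       [ 0.    ,  0.    ,  0.    ,  1.    ]])}
{'clock': 0.1, 'joint_pos': array([ 79.6452,  20.5861,   0.6396,  -0.0157, -70.136 , -16.5071]), 'qvel': array([ 0.156 , -0.0194,  0.1555,  0.11  ,  0.0424, -0.0179]), 'tau': array([ -0.0008, -58.4163,  29.3751,   7.0156,   0.0102,  -0.0001]), 'tool_pos': array([0.3048, 0.6018, 0.2257]), 'orientation': array([179.9167,  -0.0093, -26.8673]), 'force': array([-0.2586, -0.2274,  0.1901]), 'moment': array([-0.006 , -0.0269, -0.0488]), 'gripper_force': 0.0, 'opening': 0.08776108407979079} 0.0188
```

View pics/scene0.png

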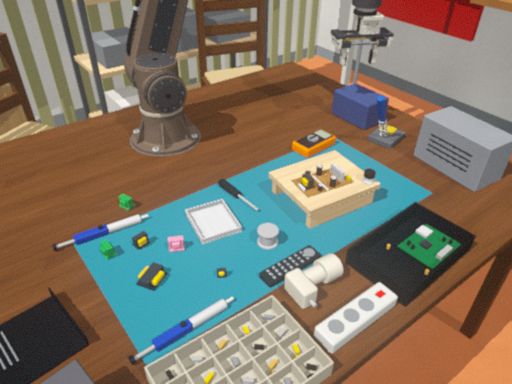

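View pics/top0.png

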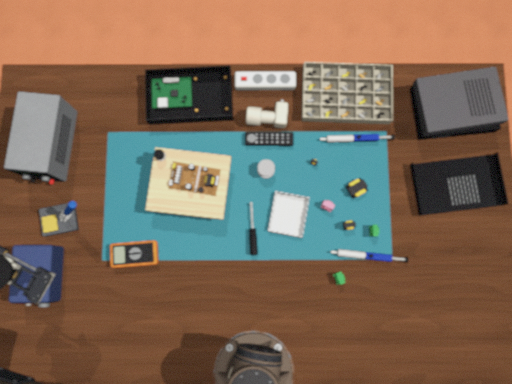

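The top view shows the riser at (188,184) with the board's transformer end towards the right (211,180). The tray is at (289,214). The yellow and black spares are at (314,161) small, (357,188) wide and (349,225) mid. I'll zoom in on both views.

Run:
```python
import cv2,numpy as np
t=cv2.imread("pics/top0.png");s=cv2.imread("pics/scene0.png")
z=lambda im,x0,x1,y0,y1,w,h:cv2.resize(im[y0:y1,x0:x1],(w,h),interpolation=cv2.INTER_CUBIC)
a=z(t,140,240,140,230,400,360);b=z(t,265,385,150,240,400,300)
c=z(s,265,385,145,225,400,267);d=z(s,120,250,190,300,400,338)
o=np.zeros((600,800,3),np.uint8)
o=np.vstack([np.hstack([a[:300],b]),np.hstack([np.vstack([c,np.zeros((33,400,3),np.uint8)]),d[:300]])])
cv2.imwrite("pics/crop1.png",o)
```

```text
(no output)
```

View pics/crop1.png

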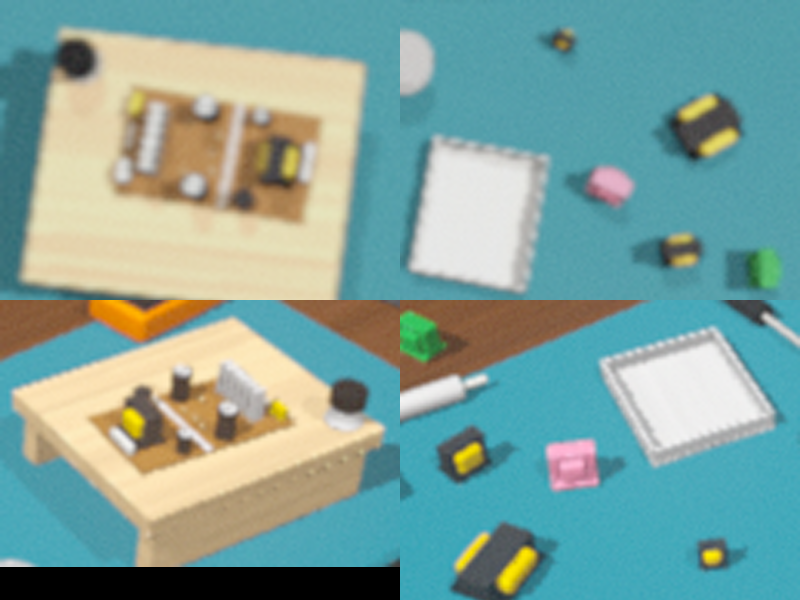

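The crops confirm the layout:
- **Board:** its white line runs about (200,166) to (195.5,192) in top and (313,176) to (328,189) in scene. The heat sink is at about (178,174).
- **Riser:** the open edge is on the right at about x=230.
- **Matching spare:** (349,225) in top and (140,240) in scene. The pink and green look-alikes are well clear of it.

Next I'll measure with masks.

```bash
cat > h.py <<'E'
from plant import ctrl
import cv2,numpy as np
np.set_printoptions(precision=4,suppress=True)
P={n:ctrl.camera_params(n) for n in("scene","top")}
def ray(n,uv):
    p=P[n];M=np.array(p["cam_to_world"]);u,v=uv
    d=M[:3,:3]@np.array([(u-p["cx"])/p["fx"],-(v-p["cy"])/p["fy"],-1]);return M[:3,3],d/np.linalg.norm(d)
def onz(n,uv,z):
    o,d=ray(n,uv);return o+d*(z-o[2])/d[2]
def tri(a,b):
    o1,d1=ray("top",a);o2,d2=ray("scene",b)
    s=np.linalg.lstsq(np.c_[d1,-d2],o2-o1,rcond=None)[0]
    p,q=o1+d1*s[0],o2+d2*s[1];return (p+q)/2,np.linalg.norm(p-q)
def blob(mask,roi):
    x0,x1,y0,y1=roi;m=np.zeros(mask.shape,np.uint8);m[y0:y1,x0:x1]=mask[y0:y1,x0:x1]
    n,l,st,c=cv2.connectedComponentsWithStats(m)
    i=1+np.argmax(st[1:,4]);ys,xs=np.nonzero(l==i)
    return c[i],cv2.minAreaRect(np.c_[xs,ys].astype(np.float32)),st[i,4],(l==i).astype(np.uint8)
def hsv(im): return cv2.cvtColor(im,cv2.COLOR_BGR2HSV)
def spare(im): # yellow or grey-dark, not mat/shadow
    H=hsv(im).astype(int);h,s,v=H[...,0],H[...,1],H[...,2]
    return ((((h>18)&(h<35)&(s>90))|((v<95)&(s<125)))).astype(np.uint8)
def white(im,smax=60,vmin=160):
    H=hsv(im);return ((H[...,1]<smax)&(H[...,2]>vmin)).astype(np.uint8)
def wood(im):
    H=hsv(im).astype(int);return ((H[...,0]>10)&(H[...,0]<30)&(H[...,2]>170)).astype(np.uint8)
E
python3 - <<'E'
from h import *
t=cv2.imread("pics/top0.png");s=cv2.imread("pics/scene0.png")
for nm,rt,rs,h in[("mid",(338,362,215,236),(130,153,230,252),.017),("small",(305,322,154,170),(214,230,264,280),.0115),("wide",(342,372,172,202),(134,170,258,292),.013)]:
    a=blob(spare(t),rt);b=blob(spare(s),rs);print(nm,a[0],a[1],a[2],b[0],b[2],"tri",*tri(a[0],b[0]),"onz",onz("top",a[0],h),onz("scene",b[0],h))
H=hsv(t)
y=((H[...,0]>18)&(H[...,0]<35)&(H[...,1]>110)).astype(np.uint8)
n,l,st,c=cv2.connectedComponentsWithStats(y[215:236,338:362]);print("yellow strips",st[1:,:],c[1:]+[338,215])
a=blob(white(t,70,150),(262,315,185,242));b=blob(white(s,70,130),(180,250,195,248))
print("tray",a[:3],b[:3],"tri",*tri(a[0],b[0]))
print([onz("top",q,.018) for q in cv2.boxPoints(a[1])])
a=blob(white(t,70,165),(190,206,160,196));b=blob(white(s,70,150),(305,335,168,195))
print("line",a[:3],b[:3],"tri",*tri(a[0],b[0]),onz("top",a[0],.074))
vx=cv2.fitLine(np.argwhere(a[3])[:,::-1].astype(np.float32),2,0,.01,.01).ravel();print("line dir",vx)
a=blob(wood(t),(135,240,140,230));print("riser",a[1],cv2.boxPoints(a[1]))
c=max(cv2.findContours(a[3],0,2)[0],key=len);print(cv2.approxPolyDP(cv2.convexHull(c),4,True)[:,0])
b=blob(wood(s),(262,385,145,225));c=max(cv2.findContours(b[3],0,2)[0],key=len);print(cv2.approxPolyDP(cv2.convexHull(c),3,True)[:,0])
a=blob(white(t,70,150),(172,184,162,186));b=blob(white(s,70,140),(328,346,160,174));print("sink",a[:3],b[:3],*tri(a[0],b[0]))
# edge corners by eye
print("edge c1",tri((231.5,155.5),(310.6,211.6)))
E
```

```text
mid [348.3662 224.8451] ((348.52001953125, 224.6399688720703), (7.636753559112549, 11.313708305358887), 81.8698959350586) 71 [140.4483 240.4828] 174 tri [ 0.4477 -0.3029  0.0159] 0.0021806432018085533 onz [ 0.4481 -0.3017  0.017 ] [ 0.4483 -0.3042  0.017 ]
small [313.   162.05] ((313.0384826660156, 162.1923065185547), (5.269651889801025, 3.605551242828369), 33.6900634765625) 20 [221.3778 273.3111] 45 tri [ 0.6535 -0.1964  0.0071] 0.003157807713356312 onz [ 0.6533 -0.1945  0.0115] [ 0.6561 -0.1998  0.0115]
wide [356.0977 187.7227] ((356.0, 187.5), (15.20526123046875, 19.230182647705078), 63.43495178222656) 256 [151.2793 276.4167] 444 tri [ 0.5678 -0.3329  0.0112] 0.002883949524852736 onz [ 0.5681 -0.3312  0.013 ] [ 0.5687 -0.3347  0.013 ]
yellow strips [[ 8  6  6  2 10]
 [ 8 11  8  3 17]] [[348.9    221.6   ]
 [349.7647 227.2353]]
tray (array([288.4226, 213.7048]), ((288.5039978027344, 213.77853393554688), (36.74561309814453, 42.42679977416992), 10.491477012634277), np.int32(1531)) (array([212.7294, 220.5704]), ((213.25, 219.75), (38.89601135253906, 49.33152770996094), 71.565048217773
[... 545 characters left out ...]
  -0.9972 197.2479 173.3633]
riser ((187.91026306152344, 182.6978759765625), (78.7823257446289, 63.85026168823242), 6.654425144195557) [[145.085  209.8432]
 [152.484  146.4231]
 [230.7356 155.5525]
 [223.3365 218.9726]]
[[156 148]
 [230 156]
 [222 218]
 [146 209]]
[[379 183]
 [371 201]
 [317 224]
 [306 224]
 [272 190]
 [269 172]
 [336 151]]
sink (array([177.6495, 173.9175]), ((177.8235321044922, 173.79412841796875), (5.64019250869751, 17.679834365844727), 12.528807640075684), np.int32(97)) (array([337.3318, 166.7867]), ((336.5, 166.5), (13.0, 17.0), 90.0), np.int32(211)) [0.5962 0.2284 0.1065] 1.6979268381389647e-05
edge c1 (array([0.6629, 0.0682, 0.0693]), np.float64(0.0026260470506609393))
```

Measured points against the text:

| Point | Position (m) | Check |
|---|---|---|
| Matching spare | (0.448, -0.303, 0.016) | height agrees with 17 mm |
| Tray | (0.484, -0.113) | size agrees |
| Riser top | z about 0.069 | agrees with 70 mm |

Moving out towards the spare.

>>> apply_moves([
  {"fingers":60,"delta_pos":[100,84,0],"angular":[0,0,-8]},
  {"fingers":60,"delta_pos":[400,337,0],"angular":[0,0,-35.6]},
  {"fingers":60,"delta_pos":[400,337,0],"angular":[0,0,-35.6]},
  {"fingers":60,"delta_pos":[400,337,0],"angular":[0,0,-35.6]},
  {"fingers":60,"delta_pos":[400,337,0],"angular":[0,0,-35.6]},
  {"fingers":60,"delta_pos":[400,337,0],"angular":[0,0,-35.6]},
  {"fingers":60,"delta_pos":[400,337,0],"angular":[0,0,-35.6]},
  {"fingers":60,"delta_pos":[400,337,0],"angular":[0,0,-35.6]},
  {"fingers":60,"delta_pos":[400,337,0],"angular":[0,0,-35.6]},
  {"fingers":60,"delta_pos":[400,337,0],"angular":[0,0,-35.6]},
])

```text
clock: 1.1
tool_pos: [0.5007, 0.14, 0.2266]
orientation: [-180.0, -0.0, 8.8]
force: [1.7, 0.3, -0.1]
opening: 0.0602
gripper_force: 0.0
```

>>> apply_moves([
  {"fingers":60,"delta_pos":[-120,430,0],"angular":[0,0,0]},
  {"fingers":60,"delta_pos":[-120,430,0],"angular":[0,0,0]},
  {"fingers":60,"delta_pos":[-120,430,0],"angular":[0,0,0]},
  {"fingers":60,"delta_pos":[-120,430,0],"angular":[0,0,0]},
  {"fingers":60,"delta_pos":[-120,430,0],"angular":[0,0,0]},
  {"fingers":60,"delta_pos":[-120,430,0],"angular":[0,0,0]},
  {"fingers":60,"delta_pos":[-120,430,0],"angular":[0,0,0]},
  {"fingers":60,"delta_pos":[-120,430,0],"angular":[0,0,0]},
  {"fingers":60,"delta_pos":[-120,430,0],"angular":[0,0,0]},
  {"fingers":60,"delta_pos":[-120,430,50],"angular":[0,0,0]},
])

```text
clock: 2.1
tool_pos: [0.4502, -0.3076, 0.1812]
orientation: [179.6, -0.5, 8.5]
force: [0.6, -0.2, -0.8]
opening: 0.0596
gripper_force: 0.0
```

Run:
```python
from h import *
o=ctrl.get_obs();print(o["tool_pos"],o["orientation"],o["joint_pos"])
s=ctrl.snapshot("scene")[...,::-1];t=ctrl.snapshot("top")[...,::-1]
z=lambda im,x0,x1,y0,y1,w,h:cv2.resize(im[y0:y1,x0:x1],(w,h),interpolation=cv2.INTER_CUBIC)
cv2.imwrite("pics/c2.png",np.hstack([z(s,90,220,160,290,400,400),z(t,300,400,170,270,400,400)]))
```

```text
[ 0.4502 -0.3076  0.1812] [179.6122  -0.5117   8.5311] [-13.6219  10.0024 -20.1053   0.1933 -59.2723 112.0535]
```

View pics/c2.png

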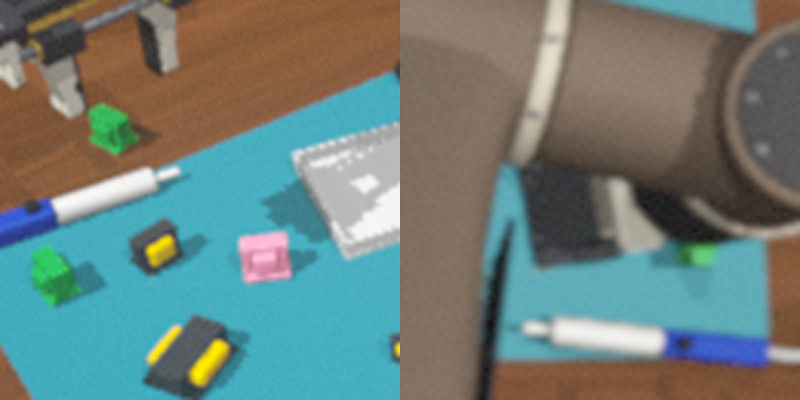

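>>> apply_moves([
  {"fingers":60,"delta_pos":[0,0,0],"angular":[0,0,0]},
  {"fingers":60,"delta_pos":[0,0,45],"angular":[0,0,0]},
  {"fingers":60,"delta_pos":[0,0,90],"angular":[0,0,0]},
  {"fingers":60,"delta_pos":[0,0,120],"angular":[0,0,0]},
  {"fingers":60,"delta_pos":[0,0,120],"angular":[0,0,0]},
])

```text
clock: 2.7
tool_pos: [0.4463, -0.2999, 0.0549]
orientation: [-179.9, 0.2, 8.8]
force: [-0.6, 0.2, 0.3]
opening: 0.0598
gripper_force: 0.0
```

Run:
```python
from h import *
o=ctrl.get_obs();print(o["tool_pos"],o["orientation"],o["joint_pos"])
s=ctrl.snapshot("scene")[...,::-1]
z=lambda im,x0,x1,y0,y1,w,h:cv2.resize(im[y0:y1,x0:x1],(w,h),interpolation=cv2.INTER_CUBIC)
cv2.imwrite("pics/c3.png",z(s,90,220,170,300,600,600))
```

```text
[ 0.4463 -0.2999  0.0549] [-179.8911    0.2421    8.8404] [-13.0047  18.0713 -28.6954  -0.016  -43.4986 111.8565]
```

View pics/c3.png

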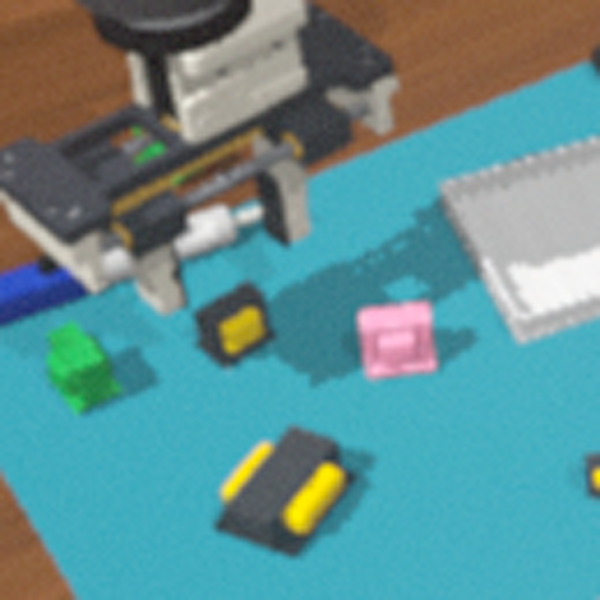

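The fingertips at (172,308) and (292,240) straddle the transformer at (236,322), and the midpoint matches. Going down to grip it.

>>> apply_moves([
  {"fingers":60,"delta_pos":[0,0,25],"angular":[0,0,0]},
  {"fingers":60,"delta_pos":[0,0,46],"angular":[0,0,0]},
  {"fingers":60,"delta_pos":[0,0,46],"angular":[0,0,0]},
  {"fingers":25,"delta_pos":[0,0,46],"angular":[0,0,0]},
  {"fingers":25,"delta_pos":[0,0,46],"angular":[0,0,0]},
  {"fingers":25,"delta_pos":[0,0,46],"angular":[0,0,0]},
  {"fingers":25,"delta_pos":[0,0,46],"angular":[0,0,0]},
  {"fingers":25,"delta_pos":[0,0,46],"angular":[0,0,0]},
  {"fingers":25,"delta_pos":[0,0,46],"angular":[0,0,0]},
  {"fingers":25,"delta_pos":[0,0,46],"angular":[0,0,0]},
])

```text
clock: 3.75
tool_pos: [0.4483, -0.3016, 0.0119]
orientation: [179.9, -0.1, 8.8]
force: [-0.9, 0.6, 7.9]
opening: 0.0359
gripper_force: 30.0
```

Opening of 35.9 mm with full grip confirms the 36 mm transformer. Lift and carry it to the tray.

>>> apply_moves([
  {"fingers":25,"delta_pos":[0,0,-30],"angular":[0,0,0]},
  {"fingers":25,"delta_pos":[0,0,-75],"angular":[0,0,0]},
  {"fingers":25,"delta_pos":[15,-43,-75],"angular":[0,0,0]},
  {"fingers":25,"delta_pos":[32,-90,-75],"angular":[0,0,0]},
  {"fingers":25,"delta_pos":[49,-137,-75],"angular":[0,0,0]},
  {"fingers":25,"delta_pos":[65,-181,-75],"angular":[0,0,0]},
  {"fingers":25,"delta_pos":[65,-181,-75],"angular":[0,0,0]},
  {"fingers":25,"delta_pos":[65,-181,-45],"angular":[0,0,0]},
  {"fingers":25,"delta_pos":[65,-181,-20],"angular":[0,0,0]},
  {"fingers":25,"delta_pos":[65,-181,-20],"angular":[0,0,0]},
])

```text
clock: 4.75
tool_pos: [0.4814, -0.1128, 0.0282]
orientation: [-180.0, 0.3, 8.7]
force: [-0.7, -0.5, -1.0]
opening: 0.0356
gripper_force: 30.0
```

Run:
```python
from h import *
o=ctrl.get_obs();print(o["tool_pos"],o["orientation"],o["force"],o["opening"])
s=ctrl.snapshot("scene")[...,::-1]
z=lambda im,x0,x1,y0,y1,w,h:cv2.resize(im[y0:y1,x0:x1],(w,h),interpolation=cv2.INTER_CUBIC)
cv2.imwrite("pics/c4.png",z(s,150,270,150,260,600,550))
```

```text
[ 0.4814 -0.1128  0.0282] [-179.9759    0.3285    8.7133] [-0.7115 -0.5433 -0.9981] 0.03555535794150069
```

View pics/c4.png

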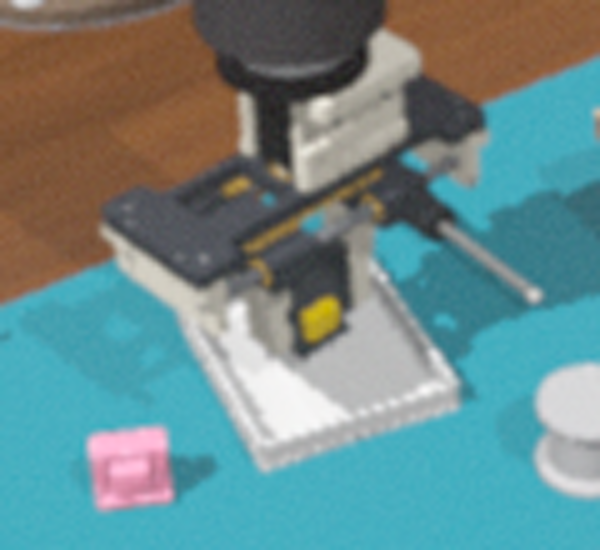

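The transformer is held upright inside the tray walls, at (320,320) in the crop. Lowering it and letting go.

>>> apply_moves([
  {"fingers":25,"delta_pos":[0,0,7],"angular":[0,0,0]},
  {"fingers":25,"delta_pos":[0,0,11],"angular":[0,0,0]},
  {"fingers":25,"delta_pos":[0,0,14],"angular":[0,0,0]},
  {"fingers":25,"delta_pos":[0,0,14],"angular":[0,0,0]},
])

```text
clock: 5.2
tool_pos: [0.484, -0.1126, 0.0166]
orientation: [-180.0, -0.0, 8.7]
force: [0.1, 1.0, -1.6]
opening: 0.0361
gripper_force: 30.0
```

>>> apply_moves([
  {"fingers":25,"delta_pos":[0,0,2],"angular":[0,0,0]},
  {"fingers":25,"delta_pos":[0,0,2],"angular":[0,0,0]},
])

```text
clock: 5.4
tool_pos: [0.4844, -0.1125, 0.015]
orientation: [180.0, -0.0, 8.8]
force: [-0.6, -0.1, 2.2]
opening: 0.036
gripper_force: 30.0
```

Contact with the tray floor (Fz +2.2). Releasing and lifting away.

>>> apply_moves([
  {"fingers":54,"delta_pos":[0,0,0],"angular":[0,0,0]},
  {"fingers":54,"delta_pos":[0,0,0],"angular":[0,0,0]},
  {"fingers":54,"delta_pos":[0,0,0],"angular":[0,0,0]},
  {"fingers":54,"delta_pos":[0,0,0],"angular":[0,0,0]},
  {"fingers":54,"delta_pos":[0,0,-30],"angular":[0,0,0]},
  {"fingers":54,"delta_pos":[0,0,-80],"angular":[0,0,0]},
  {"fingers":54,"delta_pos":[0,0,-130],"angular":[0,0,0]},
  {"fingers":20,"delta_pos":[0,0,-165],"angular":[0,0,0]},
  {"fingers":20,"delta_pos":[0,0,-165],"angular":[0,0,0]},
])

```text
clock: 6.3
tool_pos: [0.4871, -0.1125, 0.1852]
orientation: [179.9, -0.6, 8.8]
force: [-0.4, 0.2, -0.5]
opening: 0.0428
gripper_force: 0.0
```

Run:
```python
from h import *
o=ctrl.get_obs();print(o["tool_pos"],o["orientation"],o["force"],o["opening"])
s=ctrl.snapshot("scene")[...,::-1];t=ctrl.snapshot("top")[...,::-1]
cv2.imwrite("pics/s5.png",s);cv2.imwrite("pics/t5.png",t)
z=lambda im,x0,x1,y0,y1,w,h:cv2.resize(im[y0:y1,x0:x1],(w,h),interpolation=cv2.INTER_CUBIC)
cv2.imwrite("pics/c5.png",np.hstack([z(s,255,385,140,230,390,270),z(s,150,280,180,270,390,270)]))
cv2.imwrite("pics/c5.png",np.vstack([z(t,140,240,142,222,780,600)[:330],cv2.imread("pics/c5.png")]))
```

```text
[ 0.4871 -0.1125  0.1852] [179.9313  -0.5579   8.7857] [-0.3573  0.241  -0.5013] 0.04275014604349033
```

View pics/c5.png

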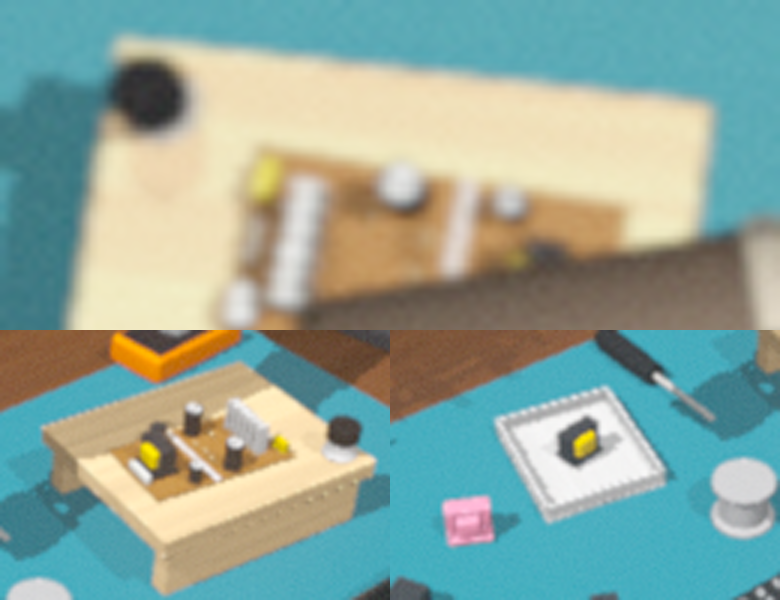

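The transformer stands upright in the tray, at (578,440) in the lower right crop. The board is undisturbed. Now I'll fit the line, edge and sink more closely in the unobstructed first pictures.

```bash
cat >> h.py <<'E'
def fitcols(w,r0,r1,x0,x1,half):  # weighted stripe centre per row near a guessed line (x0 at r0 .. x1 at r1)
    pts=[]
    for r in range(r0,r1+1):
        g=x0+(x1-x0)*(r-r0)/(r1-r0);c=np.arange(int(round(g-half)),int(round(g+half))+1);q=w[r,c].astype(float);q=q-q.min()
        if q.sum()>0: pts.append(((c*q).sum()/q.sum(),r))
    return np.array(pts,np.float32)
def line2(pts):
    vx,vy,x,y=cv2.fitLine(pts,cv2.DIST_HUBER,0,.01,.01).ravel();return lambda r:x+(r-y)*vx/vy
E
python3 - <<'E'
from h import *
t=cv2.imread("pics/top0.png");s=cv2.imread("pics/scene0.png")
b=blob(white(s,70,150),(305,335,168,195));bx=cv2.boxPoints(b[1]);bx=bx[np.argsort(bx[:,0])]
A,B=bx[:2].mean(0),bx[2:].mean(0);a3,b3=onz("scene",A,.074),onz("scene",B,.074)
print("scene line",A,B,a3,b3,(a3+b3)/2,np.linalg.norm(a3-b3),"dir deg from x",np.degrees(np.arctan2(*(b3-a3)[1::-1])))
w=255-hsv(t)[...,1]
f=line2(fitcols(w,170,186,199.3,196.6,3))
p,q=onz("top",(f(168),168),.074),onz("top",(f(190),190),.074);print("top line",f(168),f(190),p,q,"deg",np.degrees(np.arctan2(*(p-q)[1::-1])))
# board ends in top: board mask (brown)
H=hsv(t).astype(int);m=((H[...,1]>95)&(H[...,0]>5)&(H[...,0]<25)&(H[...,2]>60)).astype(np.uint8)
m=cv2.morphologyEx(m,cv2.MORPH_CLOSE,np.ones((5,5)));bb=blob(m,(160,225,155,200));print("board",bb[1],bb[2],[onz("top",k,.074) for k in cv2.boxPoints(bb[1])],onz("top",bb[1][0],.074))
# riser open edge: gradient of teal->wood per row in 'b-r'
d=t[...,2].astype(float)-t[...,0]
pts=[]
for r in range(162,214):
    c=np.arange(215,238);g=-np.diff(d[r,c]);g[g<0]=0;k=g.argmax();k0=max(0,k-2);gg=g[k0:k+3];pts.append(((c[k0:k+3]+.5)[:len(gg)]@gg/gg.sum(),r))
e=line2(np.array(pts,np.float32));E1,E2=onz("top",(e(157),157),.07),onz("top",(e(216),216),.07)
print("edge",e(157),e(216),E1,E2,"deg",np.degrees(np.arctan2(*(E1-E2)[1::-1])))
f2=blob(white(t,60,150),(172,184,162,186));print("sink",f2[0],onz("top",f2[0],.104),onz("top",f2[0],.096))
for th in(110,140,170):
    k=blob(white(s,70,th),(325,348,155,180));print("sink scene",k[0],k[1],k[2],*tri(f2[0],k[0]),onz("scene",k[0],.092))
print([tri((e(157),157),(317-6.4,211.6))])
E
```

```text
scene line [309.3288 173.7459] [327.7265 190.3039] [0.5422 0.1769 0.074 ] [0.6291 0.1636 0.074 ] [0.5856 0.1703 0.074 ] 0.087994282440152 dir deg from x -8.69750855576051
top line 199.27539 195.0747 [0.6213 0.1669 0.074 ] [0.552  0.1788 0.074 ] deg -9.72706548507519
board ((194.18919372558594, 178.3648681640625), (47.18251037597656, 26.303836822509766), 9.462322235107422) 910 [array([0.5602, 0.2603, 0.074 ]), array([0.6422, 0.2489, 0.074 ]), array([0.6171, 0.1036, 0.074 ]), array([0.5355, 0.1162, 0.074 ])] [0.5886 0.1822 0.074 ]
edge 231.31699 223.87106 [0.657  0.0677 0.07  ] [0.4715 0.0896 0.07  ] deg -6.7251619085612475
sink [177.5326 174.0217] [0.5964 0.2291 0.104 ] [0.598  0.2305 0.096 ]
sink scene [337.9269 168.152 ] ((336.0, 167.0), (24.0, 22.0), 90.0) 342 [0.5972 0.2299 0.1017] 0.0009801500506646463 [0.588  0.2418 0.092 ]
sink scene [337.9355 168.1202] ((336.0, 167.0), (24.0, 22.0), 90.0) 341 [0.5972 0.2299 0.1018] 0.0010168571096345158 [0.5879 0.242  0.092 ]
sink scene [338.0377 167.6289] ((339.30767822265625, 167.9615478515625), (21.35595703125, 23.852108001708984), 56.3099365234375) 318 [0.597  0.2298 0.1034] 0.0015017944685346075 [0.5863 0.244  0.092 ]
[(array([0.6596, 0.0699, 0.0661]), np.float64(0.005121123493575113))]
```

The two views agree:
- **Line:** (0.5865, 0.172), board yaw -9.4°.
- **Sink:** (0.597, 0.230), with its top at about z 0.104.
- **Edge:** middle (0.564, 0.079), yaw -6.7°, so the slide is about 95 mm.

Moving above the sink.

>>> apply_moves([
  {"fingers":20,"delta_pos":[20,-39,0],"angular":[0,0,4]},
  {"fingers":20,"delta_pos":[163,-321,0],"angular":[0,0,18.2]},
  {"fingers":20,"delta_pos":[163,-321,0],"angular":[0,0,18.2]},
  {"fingers":20,"delta_pos":[163,-321,0],"angular":[0,0,18.2]},
  {"fingers":20,"delta_pos":[163,-321,0],"angular":[0,0,18.2]},
  {"fingers":20,"delta_pos":[163,-321,0],"angular":[0,0,18.2]},
  {"fingers":20,"delta_pos":[163,-321,0],"angular":[0,0,18.2]},
  {"fingers":20,"delta_pos":[163,-321,0],"angular":[0,0,18.2]},
  {"fingers":20,"delta_pos":[163,-321,0],"angular":[0,0,18.2]},
  {"fingers":20,"delta_pos":[163,-321,0],"angular":[0,0,18.2]},
])

```text
clock: 7.4
tool_pos: [0.5955, 0.2291, 0.1777]
orientation: [179.9, 0.1, -9.4]
force: [0.2, -0.5, -0.2]
opening: 0.0202
gripper_force: 0.0
```

>>> apply_moves([
  {"fingers":20,"delta_pos":[0,0,0],"angular":[0,0,0]},
  {"fingers":20,"delta_pos":[0,0,30],"angular":[0,0,0]},
  {"fingers":20,"delta_pos":[0,0,50],"angular":[0,0,0]},
  {"fingers":20,"delta_pos":[0,0,60],"angular":[0,0,0]},
  {"fingers":20,"delta_pos":[0,0,60],"angular":[0,0,0]},
  {"fingers":20,"delta_pos":[0,0,60],"angular":[0,0,0]},
])

```text
clock: 8.0
tool_pos: [0.5969, 0.2292, 0.1205]
orientation: [-180.0, -0.1, -9.5]
force: [0.6, -0.1, -0.9]
opening: 0.0201
gripper_force: 0.0
```

Run:
```python
from h import *
o=ctrl.get_obs();print(o["tool_pos"],o["orientation"],o["force"],o["opening"],o["joint_pos"])
s=ctrl.snapshot("scene")[...,::-1]
cv2.imwrite("pics/c6.png",cv2.resize(s[100:220,260:390],(650,600),interpolation=cv2.INTER_CUBIC))
```

```text
[0.5969 0.2292 0.1205] [-179.9764   -0.0523   -9.483 ] [ 0.5654 -0.1016 -0.9044] 0.020130319606005812 [ 38.4779  21.9202 -11.9586   0.0277 -56.0686  42.0237]
```

View pics/c6.png

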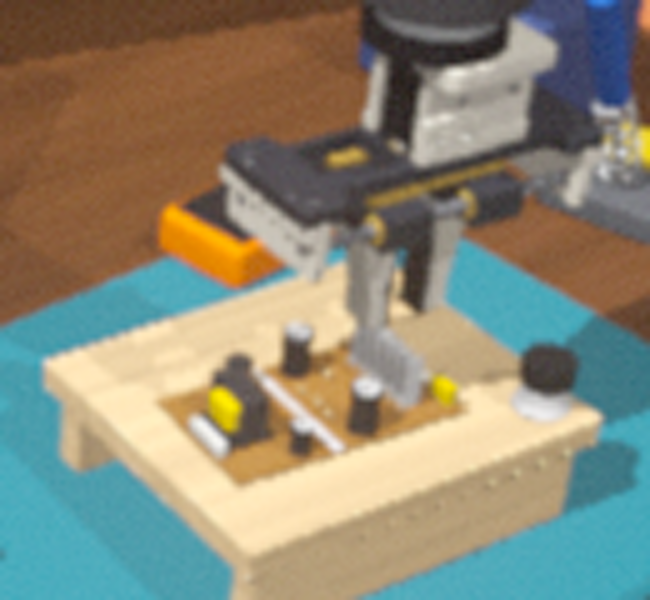

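Both fingers straddle the sink's plane and the line position agrees with the calculation. Descending carefully and watching the force.

>>> apply_moves([
  {"fingers":20,"delta_pos":[0,0,8],"angular":[0,0,0]},
  {"fingers":20,"delta_pos":[0,0,15],"angular":[0,0,0]},
  {"fingers":20,"delta_pos":[0,0,19],"angular":[0,0,0]},
  {"fingers":20,"delta_pos":[0,0,19],"angular":[0,0,0]},
])

```text
clock: 8.45
tool_pos: [0.5959, 0.2293, 0.0996]
orientation: [179.9, 0.1, -9.5]
force: [0.3, -0.2, -0.2]
opening: 0.0199
gripper_force: 0.0
```

No contact 4 mm below the sink's top. Continuing down.

>>> apply_moves([
  {"fingers":20,"delta_pos":[0,0,5],"angular":[0,0,0]},
  {"fingers":20,"delta_pos":[0,0,9],"angular":[0,0,0]},
  {"fingers":20,"delta_pos":[0,0,12],"angular":[0,0,0]},
  {"fingers":20,"delta_pos":[0,0,12],"angular":[0,0,0]},
])

```text
clock: 8.85
tool_pos: [0.5961, 0.2294, 0.0879]
orientation: [180.0, 0.0, -9.5]
force: [-0.8, 0.0, 0.1]
opening: 0.0199
gripper_force: 0.0
```

>>> apply_moves([
  {"fingers":2,"delta_pos":[0,0,0],"angular":[0,0,0]},
  {"fingers":2,"delta_pos":[0,0,0],"angular":[0,0,0]},
  {"fingers":2,"delta_pos":[0,0,0],"angular":[0,0,0]},
  {"fingers":2,"delta_pos":[0,0,0],"angular":[0,0,0]},
  {"fingers":2,"delta_pos":[0,0,0],"angular":[0,0,0]},
  {"fingers":2,"delta_pos":[0,0,0],"angular":[0,0,0]},
])

```text
clock: 9.45
tool_pos: [0.5964, 0.2296, 0.0887]
orientation: [-180.0, -0.0, -9.5]
force: [0.2, 0.1, 0.8]
opening: 0.0119
gripper_force: 30.0
```

It grips at 11.9 mm, the sink's 12 mm thickness. A slight press next, to learn the stiffness.

>>> apply_moves([
  {"fingers":2,"delta_pos":[0,0,1],"angular":[0,0,0]},
  {"fingers":2,"delta_pos":[0,0,2],"angular":[0,0,0]},
  {"fingers":2,"delta_pos":[0,0,2],"angular":[0,0,0]},
])

```text
clock: 9.75
tool_pos: [0.5965, 0.2296, 0.0886]
orientation: [-180.0, -0.1, -9.4]
force: [-6.2, -1.6, 13.6]
opening: 0.0117
gripper_force: 30.0
```

>>> apply_moves([
  {"fingers":2,"delta_pos":[0,4,-0.7],"angular":[0,0,-0.2]},
  {"fingers":2,"delta_pos":[0,12,-0.7],"angular":[0,0,-0.5]},
  {"fingers":2,"delta_pos":[0,21,-0.7],"angular":[0,0,-0.8]},
  {"fingers":2,"delta_pos":[0.5,30,-0.7],"angular":[0,0,-1.1]},
  {"fingers":2,"delta_pos":[0.7,40,-0.7],"angular":[0,0,-1.4]},
  {"fingers":2,"delta_pos":[1,50,-0.7],"angular":[0,0,-1.7]},
  {"fingers":2,"delta_pos":[1,60,-0.7],"angular":[0,0,-2]},
  {"fingers":2,"delta_pos":[1.4,70,-0.7],"angular":[0,0,-2.4]},
  {"fingers":2,"delta_pos":[1.4,78,-0.7],"angular":[0,0,-2.7]},
  {"fingers":2,"delta_pos":[1.4,81,-0.7],"angular":[0,0,-2.7]},
])

```text
clock: 10.75
tool_pos: [0.586, 0.1501, 0.0887]
orientation: [-179.8, -0.2, -6.7]
force: [0.1, 4.9, 6.4]
opening: 0.0113
gripper_force: 30.0
```

Run:
```python
from h import *
o=ctrl.get_obs();print(o["tool_pos"],o["orientation"],o["force"],o["opening"],o["gripper_force"])
s=ctrl.snapshot("scene")[...,::-1];t=ctrl.snapshot("top")[...,::-1]
cv2.imwrite("pics/s7.png",s);cv2.imwrite("pics/t7.png",t)
z=lambda im,x0,x1,y0,y1,w,h:cv2.resize(im[y0:y1,x0:x1],(w,h),interpolation=cv2.INTER_CUBIC)
cv2.imwrite("pics/c7.png",np.hstack([z(s,255,335,140,230,480,540),z(t,190,250,140,230,320,480).repeat(1,0) if 0 else cv2.copyMakeBorder(z(t,190,250,140,230,320,480),0,60,0,0,0)]))
```

```text
[0.586  0.1501 0.0887] [-179.8462   -0.2      -6.7319] [0.0676 4.9309 6.4449] 0.0113372067152948 29.991832673549652
```

View pics/c7.png

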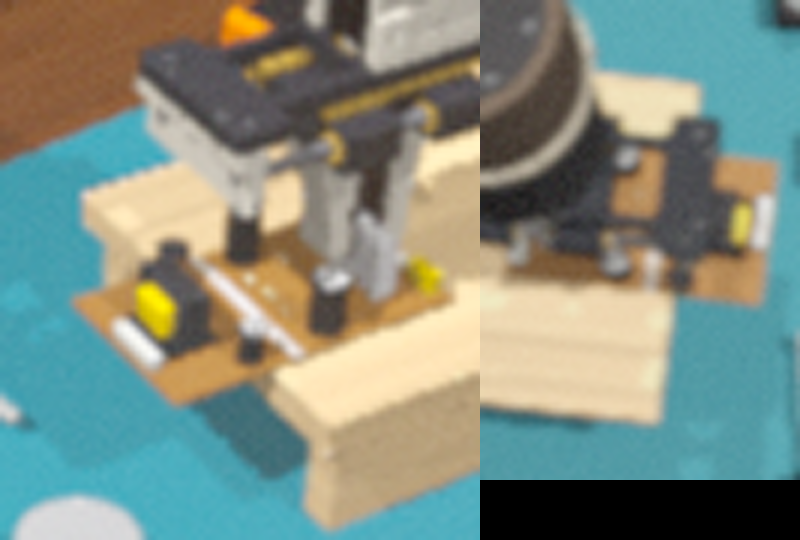

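The board hangs out over the edge, flat and held. In the crop the line runs (190,255) to (302,357), still about 15 mm inside the edge, which runs (85,193) to (308,435). I'll measure line against edge in the same camera.

```bash
cat > m.py <<'E'
from h import *
def edge(path="pics/scene0.png",c1=(269.5,173.),c2=(310.6,211.6)):
    g=cv2.GaussianBlur(cv2.imread(path),(0,0),.6).astype(np.float32);c1,c2=np.array(c1),np.array(c2);d=(c2-c1)/np.linalg.norm(c2-c1);n=np.array([-d[1],d[0]])
    k=np.arange(-5,5.01,.25);P_=[]
    for a in np.linspace(.08,.92,40):
        q=c1+(c2-c1)*a+k[:,None]*n
        v=cv2.remap(g,q[:,0].astype(np.float32),q[:,1].astype(np.float32),cv2.INTER_LINEAR).reshape(len(k),3).sum(1)
        w=np.abs(np.diff(v));i=w.argmax();sl=slice(max(0,i-3),i+4);P_.append(q[:-1][sl].T@w[sl]/w[sl].sum()+n*.125)
    return np.array(P_,np.float32)
def ang(v): return np.degrees(np.arctan2(v[1],v[0]))
def report(spath,tpath,roi):
    e=np.array([onz("scene",p,.07)[:2] for p in edge()],np.float32)
    vx,vy,x,y=cv2.fitLine(e,cv2.DIST_HUBER,0,1e-4,1e-4).ravel();u=np.array([vx,vy])*np.sign(vx);E0=np.array([x,y]);n=np.array([-u[1],u[0]])
    print("edge scene pt",E0,"deg",ang(u),"resid",np.abs((e-E0)@n).mean())
    s=cv2.imread(spath);b=blob(white(s,70,150),roi);ys,xs=np.nonzero(b[3])
    L=np.array([onz("scene",p,.074)[:2] for p in zip(xs,ys)],np.float32);lv=cv2.fitLine(L,cv2.DIST_HUBER,0,1e-4,1e-4).ravel();lu=lv[:2]*np.sign(lv[0])
    ex=(L-lv[2:])@lu;mid=lv[2:]+lu*(ex.max()+ex.min())/2
    print("line",b[2],mid,"len",np.ptp(ex),"deg",ang(lu),"line-edge dist mm",1e3*(mid-E0)@n)
E
python3 - <<'E'
from m import *
report("pics/scene0.png",None,(305,335,168,195))
report("pics/s7.png",None,(284,308,178,203))
# top-view edge from t0 vs visible line in t7 near (222,189..)
t=cv2.imread("pics/t7.png");w=255-hsv(t)[...,1]
for r in range(184,196):print(r,w[r,216:230])
E
```

```text
edge scene pt [0.5568 0.081 ] deg -6.8286853 resid 0.0023888187
line 69 [0.5844 0.1723] len 0.08945176 deg -10.518464 line-edge dist mm 93.90326
edge scene pt [0.5568 0.081 ] deg -6.8286853 resid 0.0023888187
line 84 [0.584  0.0922] len 0.09955132 deg -9.839611 line-edge dist mm 14.27577
184 [227 217 210 216 217 229 243 249 242 240 246 246 252 247]
185 [233 213 208 221 225 224 242 252 239 243 243 243 249 246]
186 [213 177 158 155 168 195 218 241 252 236 239 243 243 243]
187 [229 185 142 137 157 198 223 225 219 216 242 248 239 239]
188 [245 213 157 131 165 211 228 220 188 159 191 243 246 246]
189 [247 230 167 136 167 209 223 208 170 142 169 209 233 205]
190 [251 235 162 128 165 206 215 195 156 153 183 225 227 185]
191 [229 180 133 132 162 207 215 192 156 171 225 245 228 180]
192 [136 126 122 130 169 208 214 186 152 172 215 252 238 177]
193 [142 135 133 139 175 209 211 179 141 149 199 218 207 155]
194 [168 166 167 168 183 203 205 180 154 163 188 210 183 160]
195 [186 185 185 185 188 195 193 186 176 177 214 224 241 222]
```

Scene, top and arm travel agree: 14.3 to 15 mm remain. Sliding the last 14.5 mm.

>>> apply_moves([
  {"fingers":2,"delta_pos":[0,5,0],"angular":[0,0,0]},
  {"fingers":2,"delta_pos":[0,10,0],"angular":[0,0,0]},
  {"fingers":2,"delta_pos":[0,13.5,0],"angular":[0,0,0]},
  {"fingers":2,"delta_pos":[0,14.5,0],"angular":[0,0,0]},
  {"fingers":2,"delta_pos":[0,14.5,0],"angular":[0,0,0]},
  {"fingers":2,"delta_pos":[0,14.5,0],"angular":[0,0,0]},
])

```text
clock: 11.45
tool_pos: [0.5844, 0.136, 0.0887]
orientation: [-179.9, -0.2, -6.7]
force: [0.7, 3.6, 6.0]
opening: 0.0119
gripper_force: 30.0
```

Run:
```python
from m import *
o=ctrl.get_obs();print(o["tool_pos"],o["orientation"],o["force"],o["opening"],o["gripper_force"])
s=ctrl.snapshot("scene")[...,::-1];t=ctrl.snapshot("top")[...,::-1]
cv2.imwrite("pics/s8.png",s);cv2.imwrite("pics/t8.png",t)
report("pics/s8.png",None,(278,304,182,209))
z=lambda im,x0,x1,y0,y1,w,h:cv2.resize(im[y0:y1,x0:x1],(w,h),interpolation=cv2.INTER_CUBIC)
cv2.imwrite("pics/c8.png",np.hstack([z(s,260,320,160,220,500,500),z(t,205,241,150,210,300,500)]))
```

```text
[0.5844 0.136  0.0887] [-179.8722   -0.1996   -6.7171] [0.6657 3.5885 5.998 ] 0.01192412646568579 29.989911317825317
edge scene pt [0.5568 0.081 ] deg -6.8286853 resid 0.0023888187
line 82 [0.5822 0.0776] len 0.10272832 deg -7.9268856 line-edge dist mm -0.4136355
```

View pics/c8.png

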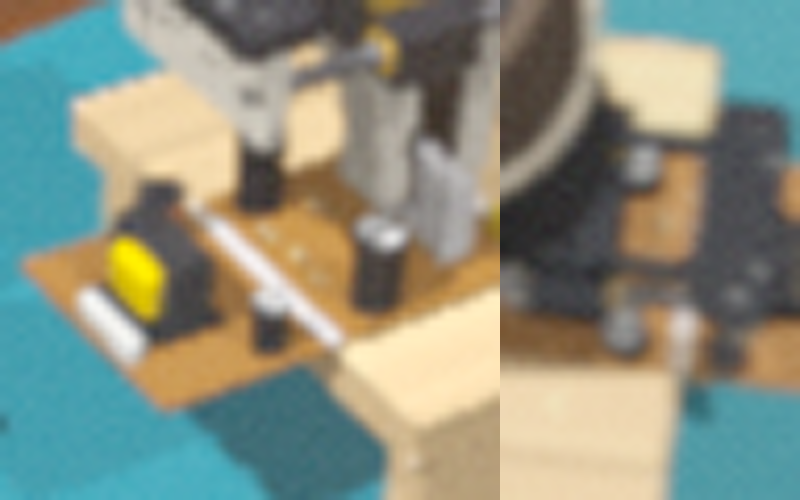

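Run:
```python
from h import *
t=cv2.imread("pics/t8.png")
def ed(t,r0,r1,c0,c1):
    d=t[...,2].astype(float)-t[...,0];pts=[]
    for r in range(r0,r1):
        c=np.arange(c0,c1);g=-np.diff(d[r,c]);g[g<0]=0;k=g.argmax();k0=max(0,k-2);gg=g[k0:k+3];pts.append(((c[k0:k+3]+.5)[:len(gg)]@gg/gg.sum(),r))
    return np.array(pts,np.float32)
w=255-hsv(t)[...,1]
L=fitcols(w,187,193,227.2,226.4,2);print(L.T)
e8=ed(t,198,214,219,232);e0=ed(cv2.imread("pics/top0.png"),162,214,215,238);f=line2(e0)
print("edge now-vs-first px",np.mean([p[0]-f(p[1]) for p in e8]))
n=np.array([.118,.993])
a=np.array([onz("top",(f(r),r),.07)[:2]@n for r in (170,200)]);print("edge along n",a,"line along n",[onz("top",p,.074)[:2]@n for p in L])
```

```text
[[227.4328 226.7456 226.5586 226.531  226.5192 226.3241 226.3182]
 [187.     188.     189.     190.     191.     192.     193.    ]]
edge now-vs-first px -0.033260345
edge along n [0.1447 0.1446] line along n [np.float64(0.14465530036178997), np.float64(0.14637383127392906), np.float64(0.1465568190459028), np.float64(0.14625084858844423), np.float64(0.14589651221743966), np.float64(0.14610425699803234), np.float64(0.14573249584415282)]
```

The line is within about 1.3 mm of the edge in both views. The board is flat, pressed with 6 N and gripped. Holding briefly, then handing in.

>>> apply_moves([
  {"fingers":2,"delta_pos":[0,0,0.3],"angular":[0,0,0]},
  {"fingers":2,"delta_pos":[0,0,0.3],"angular":[0,0,0]},
  {"fingers":2,"delta_pos":[0,0,0.3],"angular":[0,0,0]},
  {"fingers":2,"delta_pos":[0,0,0.3],"angular":[0,0,0]},
])

```text
clock: 11.95
tool_pos: [0.5844, 0.136, 0.0886]
orientation: [-179.9, -0.2, -6.7]
force: [0.2, 3.8, 8.9]
opening: 0.0118
gripper_force: 30.0
```

```bash
python3 -c "
from plant import ctrl
o=ctrl.get_obs();print(o['tool_pos'],o['force']);print(ctrl.close_job())"
```

```text
[0.58439334 0.13597114 0.08863835] [0.16704912 3.82965918 8.90695714]
the job is handed in; nothing more can be done
None
```

I handed the job in at about 12 s (no verdict came back): the matching transformer stands upright in the tray, let go, and the board's white line measures within about 1.5 mm of the riser's edge, held flat with about 9 N of downward press.

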